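# Switch on the tube mixer over the bench shield

### The arm

A 7-joint arm with a two-finger parallel gripper is mounted at the origin on the work surface. World frame = base frame: x ahead of the robot, y to its left, z up, the work surface at z = 0. Lengths are in m, angles in rad, forces in N, time in s.
With the tool pointing down it reaches from about 0.425 to 0.875 m from the base axis. Payload 4.7 kg.
Tool frame: the origin (TCP) lies on the centre line of the jaws, within the pads' length; the fingertips stand 19 mm ahead of it and the grasp point (between the pads) is the TCP; x points along the fingers, z is the direction in which the jaws open and shut, and the axes are right-handed (so a half turn about x gives the same grasp; the last joint's range is limited). The gripper opens to 87 mm and grips with 3 to 60 N. Pads are 19 mm wide; open, the fingers measure 117 mm over their backs; the gripper's body (75 mm by 190 mm) begins 51 mm behind the grasp point.
Start: joints at [-1.141, 0.321, -0.07, 1.45, 0.023, 1.371, -0.057], TCP at [0.263, 0.595, 0.242] pointing down, gripper open.
Joint ranges: [-2.86, 2.86], [-0.3, 2.09], [-1.38, 1.24], [0.06, 2.45], [-1.56, 4.7], [0.09, 2.05], [-2.69, 2.69]. Speed limits (rad/s): [2.57, 2.57, 3.14, 3.14, 3.14, 3.14, 3.14].

### API

Orientations are given as a rotation vector (axis times angle).
In Python, from bench import get_state, get_image, camera_info, close_job gives the robot as it stands.
- The arm moves only by the tool jog_arm, never from a script. Its argument "targets" is a list of rows, each a list of 7 numbers: the turn, a rotation vector about the tool's x, y, z in degrees, then the shift along the tool's x, y, z in cm, then the finger opening in cm, from 0 to 8.7. In form: [[wx, wy, wz, tx, ty, tz, jaw], ...]. A call has 1 to 10 rows; each row shifts and turns the commanded pose from where the row before left it, along the tool's axes as they then stand; what a row does not reach is not made up. A row lasts 1/8 s, in which the tool goes at most 62.5 mm and 10.7 degrees, less where a joint would pass 70% of its speed; a pose out of reach is approached as far as the arm can. A call is refused whole if a number of a shift passes 6.25 or a number of a turn 10.7, either way. A call with a gripper value outside its range is refused whole. The fingers move at their own pace and stop on an object; "squeeze" is the grip in N (left out, the last holds). Time passes only in rows, so rows that do not move let the fingers close. It gives the time, the measured TCP pose, the force and the opening at its end, in the units of the state.
- get_state(): the state, without advancing time (a new reading comes with each control period).
- get_image(name): name is "side" or "top" or "wrist"; returns (picture, depth): 480x640x3 uint8, red, green, blue; 480x640 float32, m along the optical axis (not along the pixel's ray), 0 where there is no reading.
- camera_info(name): a dict with "intrinsics" (3x3 intrinsics, pixels), "k1" (the pictures are not rectified: a ray, as slopes to the right and down, at radius r is drawn at 1 + k1 r^2 times it, then the intrinsics apply), "world_from_camera" (4x4, takes a point from camera to world coordinates); the wrist camera has in their place "mount" (4x4, takes a point from camera to tool coordinates, whose origin is the TCP and whose axes are the tool frame's). Camera axes: x right, y up, looking along -z (the intrinsics and any distortion apply to the point x, -y, -z); pixel columns grow to the right and rows downward; lengths in m; the calibration is good to about 2 mm. A picture is of the moment at which its call begins: read the wrist's pose just before it. camera_info takes no time and is no camera call.
- close_job(): hands the job in, once; it reports no verdict.
The state is a dict: "time": time; "joint_positions": joint angles; "qd": joint speeds; "joint_torque": joint torques, N m; "position": TCP position; "tool_rot": TCP orientation; "ft_force": force on the tool from outside, world axes, zero at the start; "torque": the same for the moment, N m; "grip_width": opening from 0.0 (shut) to 1.0 (fully open).
Only numpy, scipy, OpenCV 4.12 (cv2) and the standard library are available. Lean on these libraries where they do the work, as an engineer would, in place of code of your own. Each camera call takes 0.05 s, during which the arm holds its last target.

### The job

Take the bent rod from its rest, reach over the shield with it and draw the mixer's slide switch towards the shield until it is fully home, holding it firmly (about 10 N, never over 20) against its hidden stop for one second so that the mixer starts. Keep the hand on the near side of the shield and off the mixer, and do not press hard on the shield. Then lay the rod back in its rest as it was, leaving the switch home and the other bench things where they stand.

Things in the scene. Friction and masses are not known exactly. Their poses are not given: they have to be found in the camera images.
- rod_grip (a point): Centre of the bent rod's black handle, where to grasp it: 100 long (rod x) x 18 wide x 22 mm high, flat sides. An 8 mm steel shaft goes on along +x at mid-height; 200 mm ahead of this point it bends square down into a leg that ends 55 mm below this point. About 120 g. At the start it lies level in its rest, leg hanging down. x along the shaft to the bend, z up.
- rod_tip (a point): The rounded lower end of the rod's leg (8 mm thick): 200 mm ahead (x) of rod_grip and 55 mm below it. Axes as rod_grip.
- rest: Fixed rest, left or right of the shield. Base from x = -70 to 165 mm, 70 wide. Uprights 12 mm thick: at x = -40 a saddle, top 79 mm up, between cheeks 26 mm apart, under the handle's rear; at x = 140 a V notch 31 mm wide at its top, under the shaft. Origin on the bench under rod_grip's place; the rod lies along rest x with rod_grip 90 mm up.
- shield: Fixed clear upright shield between robot and mixer, 10 thick (x) x 200 wide x 130 mm high, grey top edge, 6 mm foot reaching 50 mm to the robot's side. Origin under the panel's middle, on the bench; x to the mixer. It bears 8 N at most. The hand must not be behind it (past its plane, within its width) lower than 190 mm over the bench.
- mixer: Fixed white tube mixer 130 (x) x 150 (y) x 85 mm high; origin under its centre, x away from the shield. On top: at y = -35 mm the slide switch, with free space before and behind it; on the +y half a tube block (y 6 to 66 mm) with tubes up to 115 mm high. Not to be touched by the hand.
- lever_mid (a point): Middle of the slide switch's black paddle: 8 thick (x) x 30 wide (y) x 36 mm high, 87 to 123 mm up, at mixer y = -35 mm. Drawn along mixer -x it slides 14 to 30 mm (unknown) with about 3.5 N of friction, up to a stop inside the housing, felt only, and stays where left. The mixer starts when the rod holds it at the stop with 7 N or more for half a second; over 20 N breaks it. Axes as the mixer's.
- tube_rack: Bystander: loose blue tube rack 150 x 75 mm, 66 mm high with tubes, origin under its centre. On the side of the shield where the rest is not.
- reagent: Bystander: loose white bottle, 54 mm diameter, 100 mm high, origin under its centre.
- tip_box: Bystander: loose green pipette tip box 85 x 120 x 60 mm, origin under its centre.

How it is judged:
On the way, in this order (a step that is already met when the one before it is completed fails the run):
1. the rod's leg has been brought over the shield, 20 mm or more past its panel (x of rod_tip in the frame of shield above 0.02 m and y of rod_tip in the frame of shield between -0.1 and 0.1 m), for 0.1 s.
2. the switch is home (within 1.5 mm of its hidden stop) and the rod holds it there with 7 to 20 N for half a second (value of joint lever above 0.0285 m and contact force between rod and lever above 7 N), for 0.5 s.
At the end, for the whole second after the job is handed in: The switch is home (within 2.5 mm of its stop) and the rod lies at rest in both uprights of its rest: rod_grip within 12 mm along and 6 mm across of its place and 85 to 94 mm up, rod_tip at least 180 mm ahead of the rest's origin, within 10 mm across and 28 to 42 mm up (value of joint lever above 0.0275 m and x of rod_grip in the frame of rest between -0.012 and 0.012 m and y of rod_grip in the frame of rest between -0.006 and 0.006 m and z of rod_grip in the frame of rest between 0.085 and 0.094 m and x of rod_tip in the frame of rest above 0.18 m and y of rod_tip in the frame of rest between -0.01 and 0.01 m and z of rod_tip in the frame of rest between 0.028 and 0.042 m and linear speed of rod below 0.02 m/s); the robot touches nothing.
It fails at once if the mixer or its switch is loaded with more than 20 N by the rod (contact force between rod and mixer above 20 N or contact force between rod and lever above 20 N).
It fails at once if the hand or arm touches the mixer or its switch (contact force between any of the fingers, the arm and mixer above 0.5 N or contact force between any of the fingers, the arm and lever above 0.5 N).
It fails at once if the hand is behind the shield (past its plane, within its width) lower than 190 mm (x of the grasp point in the frame of shield above 0 m and y of the grasp point in the frame of shield between -0.1 and 0.1 m and z of the grasp point in the frame of shield below 0.19 m).
It fails at once if the shield is pressed with more than 8 N (contact force between anything else and shield above 8 N).
It fails at once if a bystander (tube rack, bottle or tip box) is moved by more than 15 mm (distance of any of tube_rack, reagent, tip_box from where it was at the start of the episode above 0.015 m).
It also fails if it takes over 54 s, if anything falls off the work surface, if the arm or the gripper's body presses on something with over 40 N, if the wrist force passes 120 N, or if a joint passes its speed limit or range.

## Working session

There is one attempt and no reset: what is moved stays moved. The work goes in short steps, Python scripts to look and compute and a tool call to move; the robot and the scene stay as the last step left them, time stands still between calls to the robot, and variables do not carry over. Pictures are saved under pics/ and viewed, and the job is handed in when it is done.

Besides the shell and the picture viewer there is one more tool, called after "Emit:" as a command line: name --pt "numbers of a row" for each row, then --argument value for the rest. jog_arm: Moves the arm, as the interface text tells. Its arguments: {"type":"object","properties":{"targets":{"type":"array"},"squeeze":{"type":"number"}},"required":["targets"]}

```bash
mkdir -p pics; ls; cat > h.py <<'E'
import numpy as np, cv2
from scipy.spatial.transform import Rotation as R
from bench import *
def snap(name,tag):
    s=get_state()
    im,d=get_image(name)
    ci=camera_info(name)
    if 'mount' in ci:
        T=np.eye(4);T[:3,:3]=R.from_rotvec(s['tool_rot']).as_matrix();T[:3,3]=s['position'];T=T@np.array(ci['mount'])
    else: T=np.array(ci['world_from_camera'])
    cv2.imwrite(f'pics/{tag}.png',im[:,:,::-1]); np.savez(f'{tag}.npz',im=im,d=d,T=T,K=np.array(ci['intrinsics']),k1=ci['k1'])
    return s
class V:
    def __init__(s,tag):
        z=np.load(f'{tag}.npz');s.im,s.d,s.T,s.K,s.k1=[z[k] for k in('im','d','T','K','k1')];s.dist=np.array([float(s.k1),0,0,0,0])
    def ray(s,u,v):
        n=cv2.undistortPoints(np.array([[[u,v]]],float),s.K,s.dist)[0,0]
        return s.T[:3,3], s.T[:3,:3]@np.array([n[0],-n[1],-1])
    def atz(s,u,v,z):
        o,r=s.ray(u,v); return o+r*(z-o[2])/r[2]
    def dep(s,u,v):
        o,r=s.ray(u,v); return o+r*float(s.d[int(round(v)),int(round(u))])
    def pix(s,p):
        c=np.linalg.inv(s.T)@np.append(p,1); return cv2.projectPoints(np.array([[c[0],-c[1],-c[2]]]),np.zeros(3),np.zeros(3),s.K,s.dist)[0][0,0]
    def cloud(s):
        v,u=np.mgrid[0:480,0:640]
        n=cv2.undistortPoints(np.stack([u.ravel(),v.ravel()],1).astype(float)[:,None],s.K,s.dist)[:,0]
        c=np.c_[n[:,0],-n[:,1],-np.ones(len(n))]*s.d.ravel()[:,None]
        return (c@s.T[:3,:3].T+s.T[:3,3]).reshape(480,640,3)
def tri(obs):
    A=np.zeros((3,3));b=np.zeros(3)
    for v,p in obs:
        o,r=v.ray(*p);r=r/np.linalg.norm(r);P=np.eye(3)-np.outer(r,r);A+=P;b+=P@o
    x=np.linalg.solve(A,b)
    return x,[np.round(v.pix(x)-p,1) for v,p in obs]
E
python3 - <<'E'
from h import *
for n in('side','top','wrist'):
    s=snap(n,n+'0'); v=V(n+'0'); print(n,v.K.round(1).tolist(),v.k1,v.T.round(3).tolist())
print(s)
E
```

```text
pics
side [[434.7, 0.0, 312.8], [0.0, 434.7, 242.8], [0.0, 0.0, 1.0]] -0.05312087076216163 [[-0.911, 0.228, -0.344, 0.343], [-0.412, -0.452, 0.791, 0.6], [0.025, 0.862, 0.506, 0.477], [0.0, 0.0, 0.0, 1.0]]
top [[589.9, 0.0, 329.8], [0.0, 589.9, 238.0], [0.0, 0.0, 1.0]] -0.19049325936704617 [[0.03, 0.996, -0.079, 0.505], [-0.999, 0.028, -0.02, -0.005], [-0.018, 0.079, 0.997, 1.092], [0.0, 0.0, 0.0, 1.0]]
wrist [[342.5, 0.0, 314.0], [0.0, 342.5, 236.1], [0.0, 0.0, 1.0]] 0.008720964944686608 [[0.404, -0.88, -0.249, 0.193], [0.915, 0.387, 0.113, 0.625], [-0.003, -0.274, 0.962, 0.384], [0.0, 0.0, 0.0, 1.0]]
{'time': 0.1, 'joint_positions': array([-1.14089601,  0.32177339, -0.0700713 ,  1.45156837,  0.02258063,
        1.37078184, -0.05688223]), 'qd': array([-0.00083707, -0.00425899, -0.00082191, -0.00297461, -0.00092869,
       -0.00067241,  0.0004058 ]), 'joint_torque': array([-2.07384928e-04, -4.92572308e+01, -4.05527288e-01, -3.13397706e+01,
       -6.41373731e-02,  3.95289296e-02,  5.98193606e-05]), 'position': array([0.26240592, 0.59417103, 0.2405471 ]), 'tool_rot': array([-0.89874331,  1.37912859,  0.89707096]), 'ft_force': array([ 0.41089353, -0.04440778,  0.58840347]), 'torque': array([ 0.03847883,  0.03532822, -0.00921847]), 'grip_width': 0.9990480098591993}
```

View pics/side0.png

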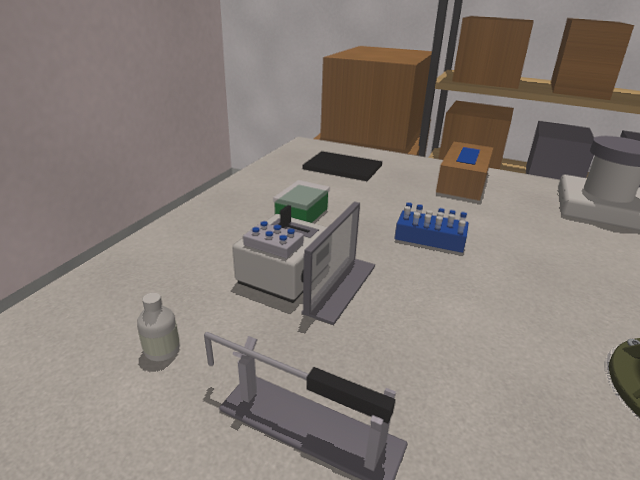

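View pics/top0.png

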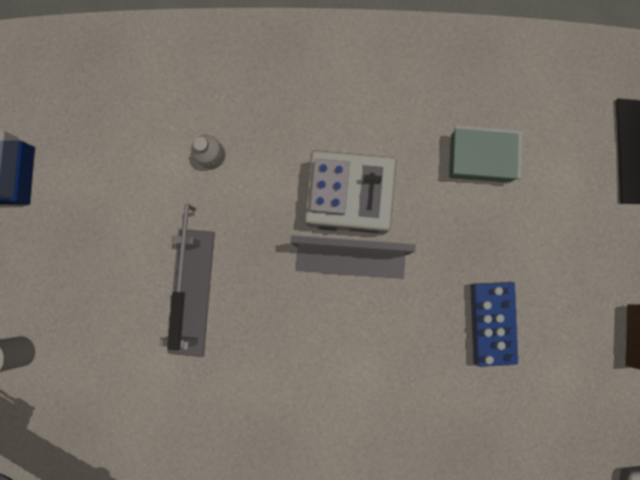

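View pics/wrist0.png

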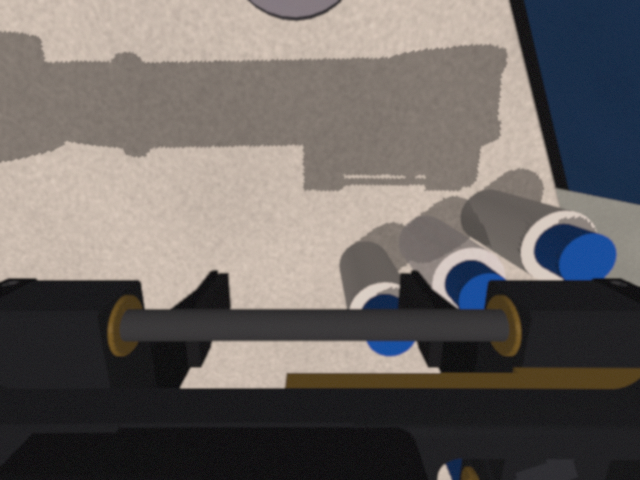

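Side view: the rod lies in its rest at the left (handle ~(350,393), bend (208,335)), with the shield at (335,260) and the mixer behind it. The top view shows the handle at (177,320), bend (187,208), paddle (372,178), shield top edge y≈243 and the loose objects. Next I measure these.

```bash
python3 - <<'E'
from h import *
t=V('top0');s=V('side0');C=t.cloud()
np.set_printoptions(precision=4,suppress=True)
for n,u,v in [('handle',177,320),('handle rear',176,345),('handle front',178,297),('shaft',182,260),('bend',187,210),('paddle',372,178),('mixtop',388,180),('bench',250,330),('shtop',350,241),('foot',350,265),('base',200,300),('bottle',204,150),('tip',485,155),('rack',495,325),('blk',330,190)]:
    print(n,C[v,u])
def fit(mask,n):
    p=np.argwhere(mask);P=C[mask];print(n,len(P),'med',np.median(P,0))
    r=cv2.minAreaRect(P[:,:2].astype(np.float32));print('   rect',r)
Z=C[:,:,2];v,u=np.mgrid[0:480,0:640]
box=lambda a,b,c,d:(u>a)&(u<b)&(v>c)&(v<d)
fit(box(160,195,280,360)&(Z>.09)&(Z<.115),'handle')
fit(box(160,200,200,290)&(Z>.08)&(Z<.115),'shaft')
fit(box(280,420,225,262)&(Z>.115)&(Z<.145),'shield')
fit(box(300,400,145,240)&(Z>.075)&(Z<.092),'mixer')
fit(box(355,390,160,215)&(Z>.108)&(Z<.14),'paddle')
fit(box(440,530,110,200)&(Z>.05),'tipbox')
fit(box(460,530,270,380)&(Z>.03),'rack')
fit(box(185,230,125,175)&(Z>.03),'bottle')
fit(box(160,220,220,362)&(Z>.003)&(Z<.03),'base')
# handle px colours
im=cv2.resize(t.im[195:365,150:235],None,fx=4,fy=4,interpolation=2)[:,:,::-1];cv2.imwrite('pics/t_rest.png',im[:600])
im=cv2.resize(t.im[140:290,280:430],None,fx=4,fy=4,interpolation=2)[:,:,::-1];cv2.imwrite('pics/t_mix.png',im)
im=cv2.resize(s.im[320:480,190:420],None,fx=3,fy=3,interpolation=2)[:,:,::-1];cv2.imwrite('pics/s_rest.png',im)
im=cv2.resize(s.im[180:330,220:400],None,fx=4,fy=4,interpolation=2)[:,:,::-1];cv2.imwrite('pics/s_mix.png',im)
E
```

```text
handle [0.4356 0.2709 0.1026]
handle rear [0.393  0.2713 0.1023]
handle front [0.4747 0.2713 0.1001]
shaft [0.5384 0.2696 0.0905]
bend [0.6251 0.2642 0.0938]
paddle [ 0.6836 -0.0525  0.1215]
mixtop [ 0.6874 -0.082   0.0863]
bench [0.4157 0.1601 0.0006]
shtop [ 0.5764 -0.0185  0.1326]
foot [ 0.5417 -0.0215  0.0027]
base [0.468  0.2547 0.0082]
bottle [0.7319 0.2402 0.0922]
tip [ 0.7437 -0.2586  0.06  ]
rack [ 0.4396 -0.2841  0.0418]
blk [0.6644 0.0173 0.1028]
handle 781 med [0.4335 0.2746 0.1006]
   rect ((0.4417489469051361, 0.2830098569393158), (0.1171097606420517, 0.04601439833641052), 7.463637351989746)
shaft 515 med [0.5713 0.2694 0.0932]
   rect ((0.5624386072158813, 0.27082833647727966), (0.03616160899400711, 0.14625689387321472), 75.82586669921875)
shield 949 med [ 0.5742 -0.0234  0.1299]
   rect ((0.5744400024414062, -0.023038141429424286), (0.20658639073371887, 0.012468035332858562), 87.4417953491211)
mixer 4332 med [ 0.6615 -0.0368  0.0848]
   rect ((0.669915497303009, -0.01676066219806671), (0.15072160959243774, 0.12991587817668915), 86.06179809570312)
paddle 111 med [ 0.6833 -0.0525  0.1218]
   rect ((0.6844940185546875, -0.05292902886867523), (0.029874157160520554, 0.008659550920128822), 86.10749816894531)
tipbox 3304 med [ 0.749  -0.2624  0.0596]
   rect ((0.6775787472724915, -0.1467067003250122), (0.14239388704299927, 0.424287348985672), 32.07577896118164)
rack 3469 med [ 0.4428 -0.2833  0.0421]
   rect ((0.4361031949520111, -0.16730065643787384), (0.150485098361969, 0.31906282901763916), 2.402057647705078)
bottle 793 med [0.7347 0.2389 0.0704]
   rect ((0.6418059468269348, 0.12280002236366272), (0.3707614243030548, 0.05410289764404297), 51.21346664428711)
base 3547 med [0.493  0.264  0.0079]
   rect ((0.4844928979873657, 0.2762308120727539), (0.26321280002593994, 0.11250684410333633), 2.380563259124756)
```

```bash
python3 -c "
import cv2,numpy as np
a=cv2.imread('pics/s_mix.png');b=cv2.imread('pics/t_mix.png');print(a.shape,b.shape)"
```

```text
(600, 720, 3) (600, 600, 3)
```

View pics/t_rest.png

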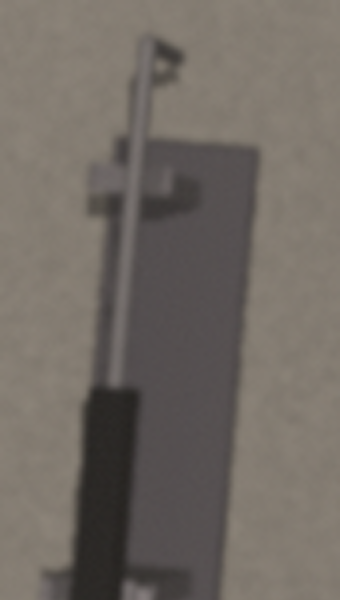

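View pics/t_mix.png

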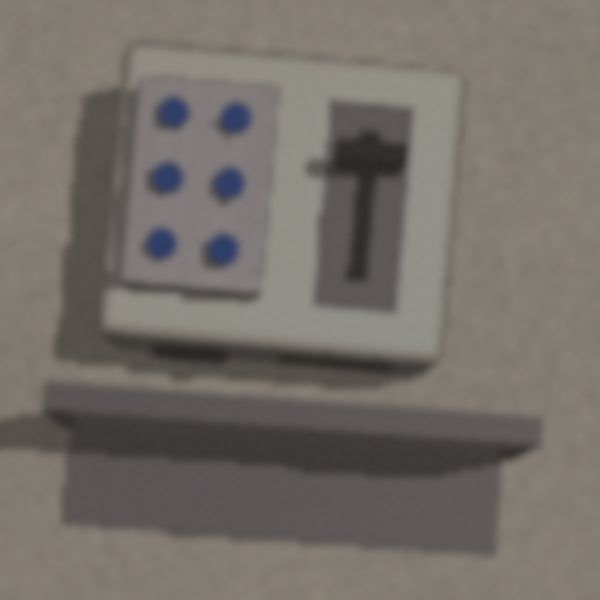

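View pics/s_rest.png

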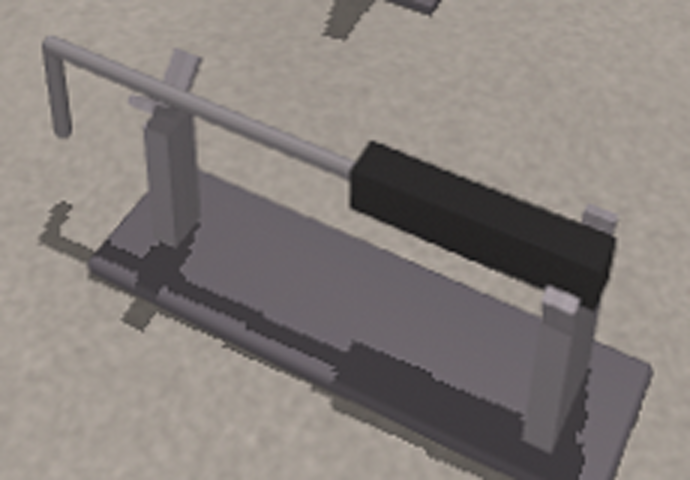

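View pics/s_mix.png

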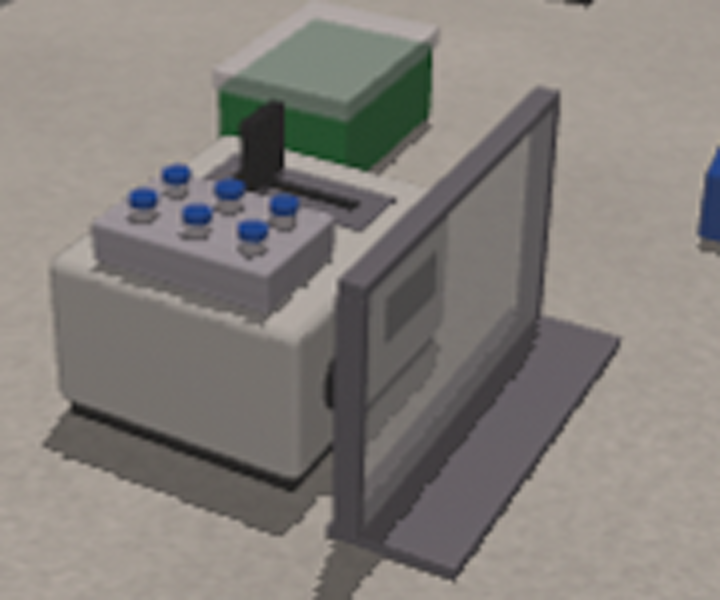

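```bash
python3 - <<'E'
from h import *
np.set_printoptions(precision=4,suppress=True)
t=V('top0');s=V('side0')
T=lambda x,y:(150+x/4,195+y/4); S=lambda x,y:(190+x/3,320+y/3)
TM=lambda x,y:(280+x/4,140+y/4); SM=lambda x,y:(220+x/4,180+y/4)
for n,a,b in [('bend',T(147,42),S(50,46)),('hfront-left-top',T(88,388),S(352,176)),('hfront-right-top',T(138,388),S(373,143)),
 ('shield left top front corner',TM(45,408),SM(372,285)),('shield right far top',TM(541,420),SM(545,90)),('paddle top mid',TM(369,157),SM(262,118))]:
    x,e=tri([(t,a),(s,b)]);print(n,x,e)
# handle mask
C=t.cloud();g=t.im.max(2).astype(int)
v,u=np.mgrid[0:480,0:640]
m=((u>160)&(u<195)&(v>280)&(v<362)&(g<50)).astype(np.uint8)
n,l,st,ce=cv2.connectedComponentsWithStats(m);i=1+np.argmax(st[1:,4]);print(st[i],ce[i])
ys,xs=np.where(l==i);P=np.array([t.atz(a,b,.101) for a,b in zip(xs,ys)]);print(cv2.minAreaRect(P[:,:2].astype(np.float32)),P.mean(0))
# base rect corners
for p in [T(258,149),T(118,137)]: print('base far corners',t.atz(*p,.008))
C2=s.cloud()
E
python3 - <<'E'
import cv2
im=cv2.imread('pics/top0.png')[280:370,150:230];cv2.imwrite('pics/t_rest2.png',cv2.resize(im,None,fx=6,fy=6,interpolation=2))
E
```

```text
bend [0.6339 0.267  0.0865] [array([0., 0.]), array([-0., -0.])]
hfront-left-top [0.4825 0.2835 0.0955] [array([0. , 0.1]), array([-0.2, -0. ])]
hfront-right-top [0.4833 0.2622 0.0926] [array([0. , 0.1]), array([-0.2, -0. ])]
shield left top front corner [0.571  0.0773 0.1281] [array([0.3, 0.9]), array([-1. , -0.1])]
shield right far top [ 0.572  -0.1265  0.1253] [array([0.2, 0.8]), array([-0.7, -0.1])]
paddle top mid [ 0.6832 -0.0528  0.1172] [array([-0.2, -0.6]), array([0.6, 0.1])]
[168 293  16  57 631] [175.7734 320.5198]
((0.43411192297935486, 0.27366867661476135), (0.020432619377970695, 0.09662420302629471), 86.79716491699219) [0.4345 0.2735 0.101 ]
base far corners [0.595  0.2325 0.008 ]
base far corners [0.5988 0.2999 0.008 ]
```

View pics/t_rest2.png

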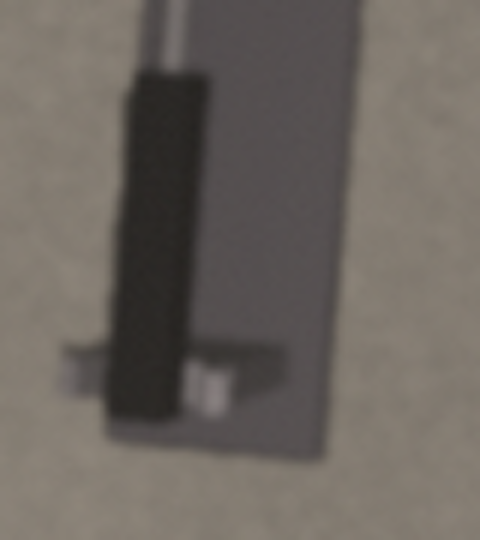

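```bash
cat >> h.py <<'E'
def Rdes(yaw,sgn=1):
    x=np.array([0,0,-1.]);z=sgn*np.array([-np.sin(yaw),np.cos(yaw),0]);return np.c_[x,np.cross(z,x),z]
def delta(p,Rt):
    s=get_state();Rc=R.from_rotvec(s['tool_rot']).as_matrix()
    w=np.degrees(R.from_matrix(Rc.T@Rt).as_rotvec());
    return w.round(2),(Rt.T@(np.array(p)-s['position'])*100).round(2),(Rc.T@(np.array(p)-s['position'])*100).round(2)
E
python3 - <<'E'
from h import *
s=get_state();print(R.from_rotvec(s['tool_rot']).as_matrix().round(3))
for g in(1,-1): print(delta([.434,.274,.25],Rdes(np.radians(-3),g)))
E
```

```text
[[-0.    -0.915  0.404]
 [-0.001  0.404  0.915]
 [-1.    -0.    -0.002]]
(array([-2.082e+01, -9.000e-02, -1.000e-02]), array([ -0.93, -18.81, -31.08]), array([ -0.89, -28.63, -22.37]))
(array([ 1.5918e+02, -1.0000e-02,  1.2000e-01]), array([-0.93, 18.81, 31.08]), array([ -0.89, -28.63, -22.37]))
```

Emit:
jog_arm --pt "-10.4 0 0 0 0 0 8.7" --pt "-10.4 0 0 0 0 0 8.7" --pt "0 0 0 0 -2.35 -3.88 8.7" --pt "0 0 0 0 -2.35 -3.88 8.7" --pt "0 0 0 0 -2.35 -3.88 8.7" --pt "0 0 0 0 -2.35 -3.88 8.7" --pt "0 0 0 0 -2.35 -3.88 8.7" --pt "0 0 0 0 -2.35 -3.88 8.7" --pt "0 0 0 0 -2.35 -3.88 8.7" --pt "0 0 0 0 -2.35 -3.88 8.7"

```text
time: 1.4
position: [0.4344, 0.2732, 0.2414]
tool_rot: [-1.17, 1.234, 1.17]
ft_force: [0.2, 0.2, -0.7]
grip_width: 1.001
```

Emit:
jog_arm --pt "0 0 0 0 0 0 5" --pt "0 0 0 0 0 0 5"

```text
time: 1.65
position: [0.4335, 0.2752, 0.2414]
tool_rot: [-1.17, 1.234, 1.171]
ft_force: [-0.2, 1.0, -0.9]
grip_width: 0.856
```

```bash
python3 - <<'E'
from h import *
s=snap('wrist','w1');s=snap('top','top1');print(s['time'],s['position'],s['ft_force'],s['grip_width']);print(delta([.434,.274,.25],Rdes(np.radians(-3),1)))
E
```

```text
1.7 [0.4331853  0.27586924 0.24142505] [ 0.3340751   0.34998528 -0.09263211] 0.809083365077917
(array([ 0.11,  0.01, -0.03]), array([-0.86, -0.1 , -0.2 ]), array([-0.86, -0.1 , -0.2 ]))
```

View pics/w1.png

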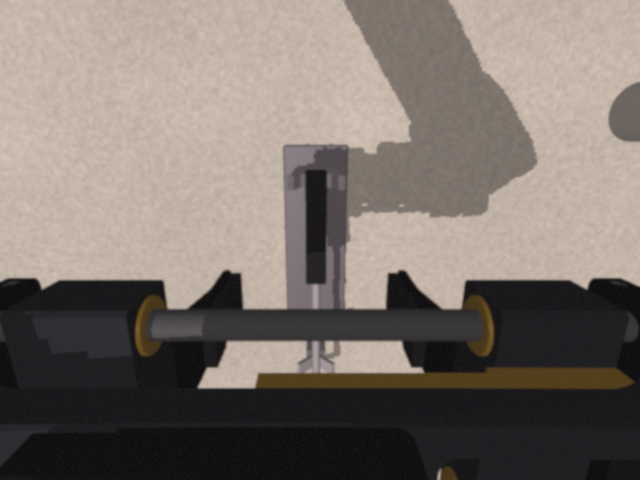

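The wrist view shows the handle centred between the fingers, corners at about (306,170) and (327,283), with the shaft leaving downward at (316,285). I'll cross-check its position.

```bash
python3 - <<'E'
from h import *
np.set_printoptions(precision=4,suppress=True)
w=V('w1');t=V('top0')
s=V('side0')
T=lambda x,y:(150+x/6,280+y/6)
for n,a,b,c in [('FL',T(135,75),(306,283),(190+352/3,320+176/3)),('FR',T(209,75),(326.5,283),(190+373/3,320+143/3)),('RL',T(108,417),(306,170),None),('RR',T(182,417),(326.5,170),(190+614/3,320+238/3))]:
    # wrist: image left/right mirrored? test both
    for bb in (b,(632.5-b[0],b[1])):
        o=[(t,a),(w,bb)]+([(s,c)] if c else [])
        x,e=tri(o);print(n,x,e)
    print('   depth',w.dep(b[0]+ (2 if b[0]<316 else -2),b[1]+(-3 if b[1]>200 else 3)))
g=w.im.max(2).astype(int);v,u=np.mgrid[0:480,0:640]
m=((u>295)&(u<340)&(v>160)&(v<295)&(g<45))
P=w.cloud()[m];print(len(P),np.median(P,0),cv2.minAreaRect(P[:,:2].astype(np.float32)))
m2=((u>275)&(u<355)&(v>140)&(v<165));
C=w.cloud()
print(C[240:243,330],C[150,316])
E
```

```text
FL [0.4834 0.2759 0.0938] [array([ 4.1, -0.7]), array([11.2, -1.8]), array([ 1.9, -3.8])]
FL [0.4828 0.2835 0.0963] [array([-0.6, -0.5]), array([-1. , -1.7]), array([-0.4, -0.5])]
   depth [0.4779 0.2679 0.1028]
FR [0.4823 0.2712 0.0976] [array([-6.2,  0. ]), array([-14.5,  -1. ]), array([-2.5,  2.4])]
FR [0.4833 0.2634 0.0936] [array([-1.1, -0.4]), array([-2.4, -1.3]), array([-0.6,  0. ])]
   depth [0.479  0.2826 0.102 ]
RL [0.3836 0.2751 0.1277] [array([1.5, 2.5]), array([3.8, 5.4])]
RL [0.3834 0.2887 0.091 ] [array([-0.1, -0.1]), array([-0.2, -0.2])]
   depth [0.3842 0.2733 0.1021]
RR [0.3838 0.2757 0.0972] [array([-6.1,  0.4]), array([-15.5,   1.8]), array([-1.1,  3.5])]
RR [0.3838 0.2685 0.0927] [array([-1.3,  0.4]), array([-3.6,  1.7]), array([0.2, 1.3])]
   depth [0.3849 0.2867 0.1023]
2057 [0.4271 0.2775 0.1016] ((0.41960492730140686, 0.2778386175632477), (0.015815487131476402, 0.1236753910779953), 87.45320892333984)
[[0.4698 0.292  0.0093]
 [0.4712 0.292  0.0084]
 [0.4724 0.2919 0.0084]] [0.3692 0.2811 0.0088]
```

Emit:
jog_arm --pt "0 0 0 4.0 0 0 5" --pt "0 0 0 4.0 0 0 5" --pt "0 0 0 4.0 0 0 5" --pt "0 0 0 2.0 0 0 5" --pt "0 0 0 0.55 0 0 5" --pt "0 0 0 0.55 0 0 5" --pt "0 0 0 0 0 0 5"

```text
time: 2.62
position: [0.4342, 0.2753, 0.0911]
tool_rot: [-1.17, 1.232, 1.17]
ft_force: [-0.4, 0.0, -0.3]
grip_width: 0.577
```

```bash
python3 - <<'E'
from h import *
s=snap('side','s2');print(s['time'],s['position'],s['ft_force'],s['grip_width']);print(delta([.4335,.276,.0905],Rdes(np.radians(-3),1)))
E
```

```text
2.625 [0.43418957 0.27525707 0.0911319 ] [-0.43761909  0.01216745 -0.25672457] 0.5766177013052574
(array([-0.01,  0.06,  0.06]), array([0.09, 0.09, 0.07]), array([0.09, 0.09, 0.07]))
```

View pics/s2.png

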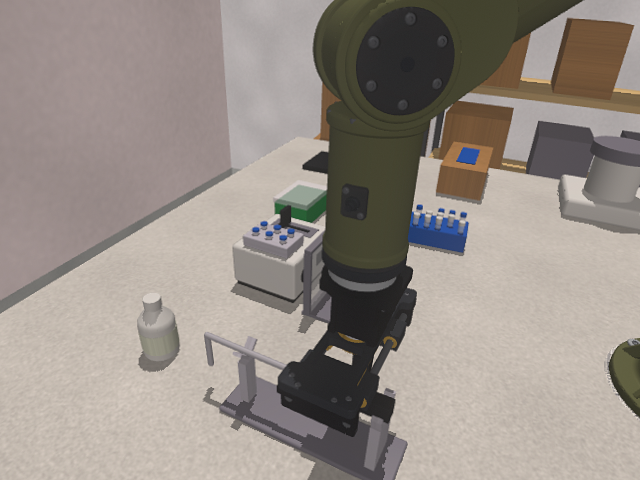

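The side view shows the fingers straddling the handle (~(330,390)), clear of both uprights. I'll close on it.

Emit:
jog_arm --pt "0 0 0 0 0 0 3" --pt "0 0 0 0 0 0 1.0" --pt "0 0 0 0 0 0 1.0" --pt "0 0 0 0 0 0 1.0" --pt "0 0 0 0 0 0 1.0" --pt "0 0 0 0 0 0 1.0" --pt "0 0 0 0 0 0 1.0" --squeeze 55

```text
time: 3.55
position: [0.434, 0.2752, 0.0907]
tool_rot: [-1.17, 1.233, 1.171]
ft_force: [-1.0, 1.0, 0.3]
grip_width: 0.202
```

```bash
python3 - <<'E'
from h import *
s=get_state();print(s)
E
```

```text
{'time': 3.55, 'joint_positions': array([-0.71993944,  0.16348305,  0.11181584,  1.96457437, -0.0218019 ,
        1.01401217,  0.9203032 ]), 'qd': array([-0.00035155,  0.00074966, -0.00071252,  0.0003343 , -0.00119483,
       -0.00049519, -0.00045086]), 'joint_torque': array([  0.90742847, -35.66418529,   1.60436153, -26.33435547,
         0.32775105,   0.42444941,  -0.16864322]), 'position': array([0.43397169, 0.27516055, 0.0906884 ]), 'tool_rot': array([-1.17018404,  1.23281554,  1.17060671]), 'ft_force': array([-0.95037833,  0.97021317,  0.25605389]), 'torque': array([ 0.4708351 , -0.02243414,  0.23330814]), 'grip_width': 0.20152582258687254}
```

Emit:
jog_arm --pt "0 0 0 -0.6 0 0 1.0" --pt "0 0 0 -1.4 0 0 1.0" --pt "0 0 0 -3.0 0 0 1.0" --pt "0 0 0 -4.0 0 0 1.0" --pt "0 0 0 -4.0 0 0 1.0" --pt "0 0 0 -3.0 0 0 1.0" --pt "0 0 0 0 0 0 1.0"

```text
time: 4.42
position: [0.4353, 0.2753, 0.254]
tool_rot: [-1.169, 1.228, 1.168]
ft_force: [-0.0, 0.2, -1.2]
grip_width: 0.2
```

```bash
python3 - <<'E'
from h import *
s=snap('side','s3');print(s['time'],s['position'],s['ft_force'],s['torque'],s['grip_width']);print(delta([.5018,-.043,.25],Rdes(np.radians(-3.1),1)))
E
```

```text
4.425 [0.43533743 0.27527176 0.25399266] [-0.03461083  0.17357373 -1.17776308] [0.01604711 0.03126015 0.01859276] 0.19988418944160471
(array([0.05, 0.09, 0.11]), array([  0.18,  -8.45, -31.36]), array([  0.15,  -8.42, -31.37]))
```

View pics/s3.png

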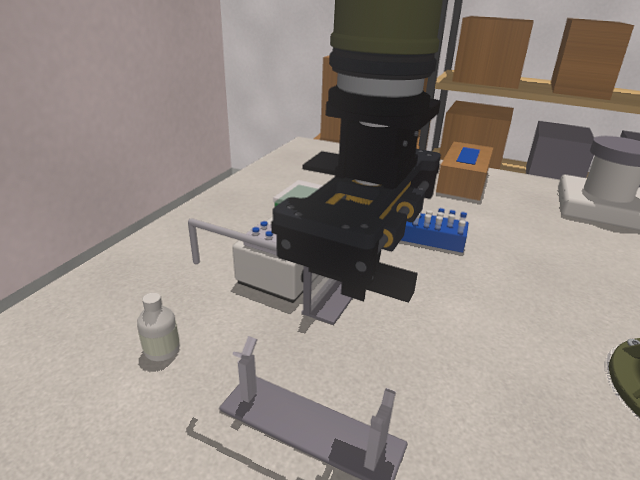

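The rod is level in the gripper, bend at (192,222), clear of the rest. I'll take it over.

Emit:
jog_arm --pt "0 0 0 0 -1.05 -3.9 1.0" --pt "0 0 0 0 -1.05 -3.9 1.0" --pt "0 0 0 0 -1.05 -3.9 1.0" --pt "0 0 0 0 -1.05 -3.9 1.0" --pt "0 0 0 0 -1.05 -3.9 1.0" --pt "0 0 0 0 -1.05 -3.9 1.0" --pt "0 0 0 0 -1.05 -3.9 1.0" --pt "0 0 0 0 -1.05 -3.9 1.0" --pt "0 0 0 0 0 0 1.0" --pt "0 0 0 0 0 0 1.0"

```text
time: 5.72
position: [0.5006, -0.0406, 0.2493]
tool_rot: [-1.169, 1.235, 1.172]
ft_force: [0.2, -0.1, -0.8]
grip_width: 0.204
```

```bash
python3 - <<'E'
from h import *
s=snap('top','t4');s=snap('side','s4');print(s['time'],s['position'],s['ft_force'],s['torque'],s['grip_width']);print(delta([.5018,-.043,.153],Rdes(np.radians(-3.1),1)))
v=cv2.imread('pics/t4.png')
cv2.imwrite('pics/t4c.png',cv2.resize(v[120:320,280:480],None,fx=3,fy=3,interpolation=2))
v=cv2.imread('pics/s4.png')
cv2.imwrite('pics/s4c.png',cv2.resize(v[130:330,200:460],None,fx=3,fy=3,interpolation=2))
E
```

```text
5.775 [ 0.50071996 -0.03997142  0.2495586 ] [ 0.30712332  1.18563363 -0.4530748 ] [ 0.03299525  0.07467885 -0.01418996] 0.20173614840998066
(array([ 0.2 ,  0.02, -0.09]), array([ 9.68, -0.11, -0.32]), array([ 9.68, -0.12, -0.32]))
```

View pics/t4c.png

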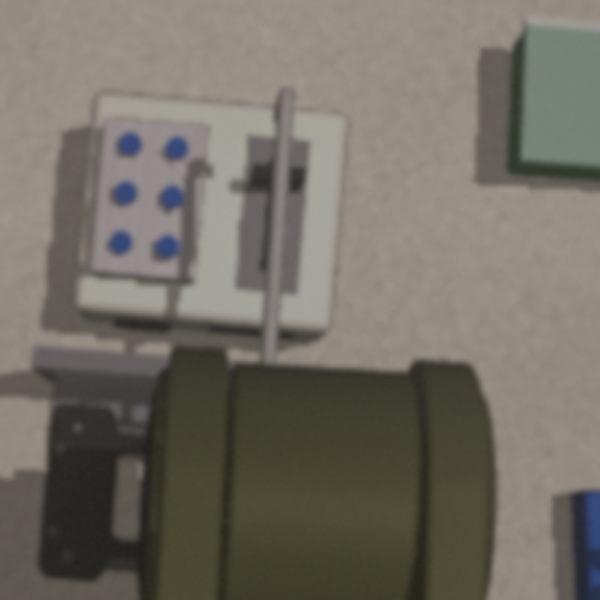

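View pics/s4c.png

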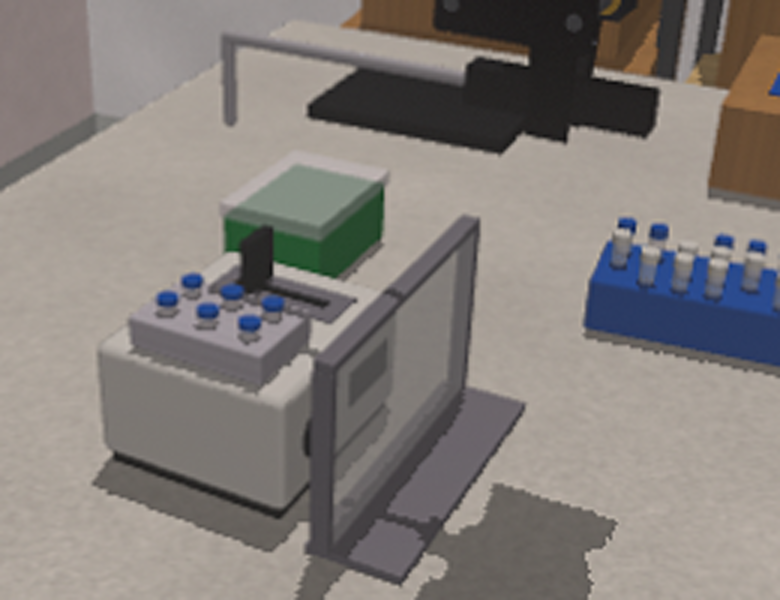

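The bend sits beyond the paddle at top pixel (375.7,151) and side (276.5,143), with the leg tip at side (277,170.5). I'll measure the bend relative to the paddle.

```bash
python3 - <<'E'
from h import *
np.set_printoptions(precision=4,suppress=True)
t=V('t4');s=V('s4')
print(tri([(t,(280+287/3,120+94/3)),(s,(200+230/3,130+41/3))]))
C=t.cloud()
for u,v in [(374,160),(375,153),(374,170)]: print(C[v,u])
# predicted tip/bend pixels from kinematics
st=get_state();p=st['position'];y=np.radians(-3.1);d=np.array([np.cos(y),np.sin(y),0])
b=p+.2*d;print('bend pred',b,t.pix(b),s.pix(b),'tip',s.pix(b-[0,0,.055]))
print('leg tip side obs',200+231/3,130+124/3)
E
```

```text
(array([ 0.7008, -0.0514,  0.242 ]), [array([0.1, 0.3]), array([-0.3, -0.1])])
[ 0.6856 -0.0484  0.254 ]
[ 0.6967 -0.0498  0.2509]
[ 0.671  -0.0487  0.2534]
bend pred [ 0.7006 -0.0506  0.2498] [375.5647 150.612 ] [276.1749 139.4032] tip [276.6692 169.3202]
leg tip side obs 277.0 171.33333333333334
```

Emit:
jog_arm --pt "0 0 0 1.5 0 -0.1 1.0" --pt "0 0 0 2.5 0 -0.1 1.0" --pt "0 0 0 2.5 0 0 1.0" --pt "0 0 0 1.5 0 0 1.0" --pt "0 0 0 0.8 0 0 1.0" --pt "0 0 0 0.6 0 0 1.0" --pt "0 0 0 0 0 0 1.0" --pt "0 0 0 0 0 0 1.0" --squeeze 60

```text
time: 6.82
position: [0.5018, -0.0433, 0.1572]
tool_rot: [-1.171, 1.233, 1.169]
ft_force: [0.4, 0.6, -1.6]
grip_width: 0.199
```

```bash
python3 - <<'E'
from h import *
s=snap('top','t5');s=snap('side','s5');print(s['time'],s['position'],s['ft_force'],s['torque'],s['grip_width']);print(delta([.5018,-.043,.155],Rdes(np.radians(-3.1),1)))
v=cv2.imread('pics/s5.png')
cv2.imwrite('pics/s5c.png',cv2.resize(v[130:330,200:460],None,fx=3,fy=3,interpolation=2))
v=cv2.imread('pics/t5.png')
cv2.imwrite('pics/t5c.png',cv2.resize(v[130:270,300:440],None,fx=4,fy=4,interpolation=2))
E
```

```text
6.875 [ 0.50176502 -0.04324979  0.15718479] [-0.6142466   0.01696393 -1.27813422] [ 0.03881335  0.09301359 -0.00016465] 0.19812815853252003
(array([0.08, 0.02, 0.07]), array([ 0.22, -0.01,  0.03]), array([ 0.22, -0.01,  0.03]))
```

View pics/s5c.png

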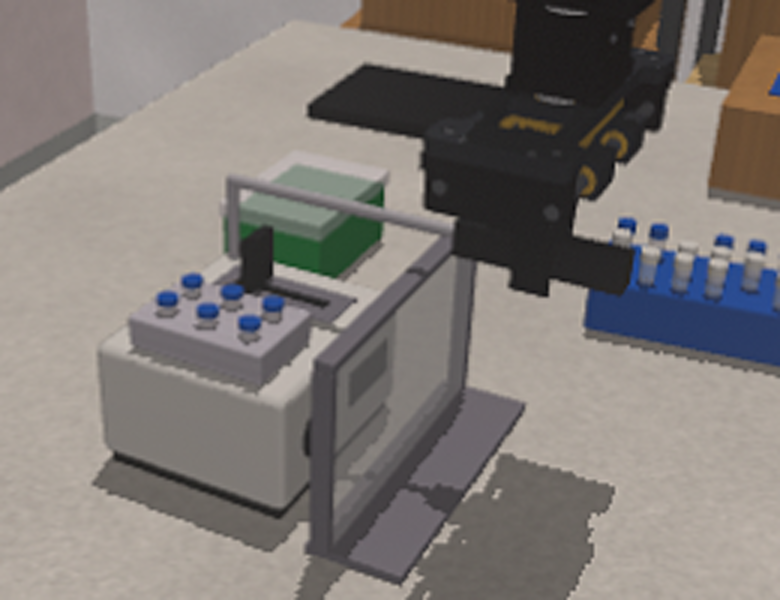

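View pics/t5c.png

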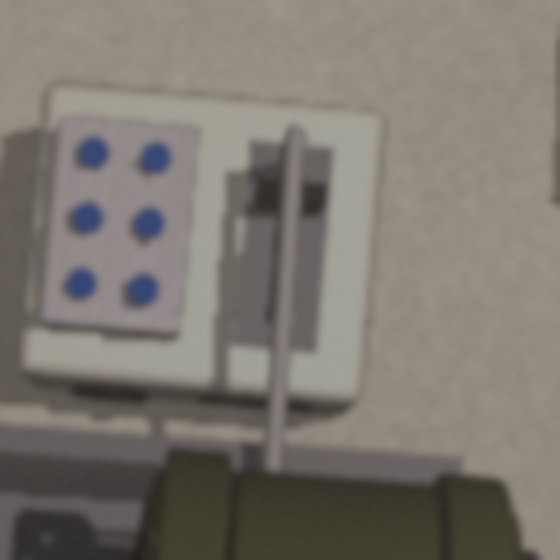

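The leg stands just behind the paddle and the shaft clears the shield edge. I'll start drawing in small steps, watching the force.

Emit:
jog_arm --pt "0 0 0 0.2 0 0 1.0" --pt "0 0 0 0 0.3 0 1.0" --pt "0 0 0 0 0.3 0 1.0" --pt "0 0 0 0 0.2 0 1.0" --pt "0 0 0 0 0 0 1.0"

```text
time: 7.55
position: [0.4936, -0.0428, 0.1548]
tool_rot: [-1.171, 1.233, 1.169]
ft_force: [1.4, 0.4, -1.1]
grip_width: 0.2
```

Emit:
jog_arm --pt "0 0 0 0 0.2 0 1.0" --pt "0 0 0 0 0.2 0 1.0" --pt "0 0 0 0 0 0 1.0"

```text
time: 7.92
position: [0.4895, -0.0426, 0.1547]
tool_rot: [-1.17, 1.233, 1.17]
ft_force: [3.0, -0.5, -2.5]
grip_width: 0.2
```

Emit:
jog_arm --pt "0 0 0 0 0.2 0 1.0" --pt "0 0 0 0 0.2 0 1.0" --pt "0 0 0 0 0 0 1.0"

```text
time: 8.3
position: [0.4851, -0.0424, 0.1546]
tool_rot: [-1.17, 1.234, 1.17]
ft_force: [2.8, 0.8, -1.1]
grip_width: 0.204
```

Emit:
jog_arm --pt "0 0 0 0 0.2 0 1.0" --pt "0 0 0 0 0.2 0 1.0" --pt "0 0 0 0 0 0 1.0"

```text
time: 8.68
position: [0.481, -0.0422, 0.1546]
tool_rot: [-1.17, 1.234, 1.171]
ft_force: [3.0, -0.2, -1.8]
grip_width: 0.2
```

Emit:
jog_arm --pt "0 0 0 0 0.15 0 1.0" --pt "0 0 0 0 0 0 1.0"

```text
time: 8.93
position: [0.4797, -0.0421, 0.1546]
tool_rot: [-1.17, 1.234, 1.17]
ft_force: [3.9, 0.4, -1.6]
grip_width: 0.202
```

Emit:
jog_arm --pt "0 0 0 0 0.15 0 1.0" --pt "0 0 0 0 0 0 1.0"

```text
time: 9.18
position: [0.4781, -0.042, 0.1545]
tool_rot: [-1.17, 1.234, 1.17]
ft_force: [4.0, -0.3, -2.7]
grip_width: 0.2
```

Emit:
jog_arm --pt "0 0 0 0 0.15 0 1.0" --pt "0 0 0 0 0 0 1.0"

```text
time: 9.43
position: [0.4766, -0.0419, 0.1546]
tool_rot: [-1.17, 1.234, 1.17]
ft_force: [3.5, -0.2, -1.9]
grip_width: 0.202
```

Emit:
jog_arm --pt "0 0 0 0 0.15 0 1.0" --pt "0 0 0 0 0 0 1.0"

```text
time: 9.68
position: [0.4751, -0.0419, 0.1545]
tool_rot: [-1.17, 1.234, 1.17]
ft_force: [3.0, 0.3, -1.0]
grip_width: 0.194
```

Emit:
jog_arm --pt "0 0 0 0 0.15 0 1.0" --pt "0 0 0 0 0 0 1.0"

```text
time: 9.93
position: [0.4736, -0.0418, 0.1545]
tool_rot: [-1.17, 1.234, 1.17]
ft_force: [3.3, -0.1, -1.6]
grip_width: 0.198
```

Emit:
jog_arm --pt "0 0 0 0 0.15 0 1.0" --pt "0 0 0 0 0 0 1.0"

```text
time: 10.18
position: [0.4722, -0.0417, 0.1545]
tool_rot: [-1.17, 1.234, 1.17]
ft_force: [2.5, -0.0, -1.8]
grip_width: 0.202
```

Emit:
jog_arm --pt "0 0 0 0 0.15 0 1.0" --pt "0 0 0 0 0 0 1.0"

```text
time: 10.42
position: [0.4707, -0.0416, 0.1545]
tool_rot: [-1.17, 1.234, 1.17]
ft_force: [4.2, -0.5, -1.8]
grip_width: 0.2
```

Emit:
jog_arm --pt "0 0 0 0 0.15 0 1.0" --pt "0 0 0 0 0 0 1.0"

```text
time: 10.68
position: [0.4692, -0.0415, 0.1545]
tool_rot: [-1.17, 1.234, 1.17]
ft_force: [3.6, 0.4, -1.9]
grip_width: 0.198
```

Emit:
jog_arm --pt "0 0 0 0 0.15 0 1.0" --pt "0 0 0 0 0 0 1.0"

```text
time: 10.92
position: [0.4677, -0.0414, 0.1545]
tool_rot: [-1.17, 1.234, 1.171]
ft_force: [3.1, -0.0, -2.2]
grip_width: 0.204
```

Emit:
jog_arm --pt "0 0 0 0 0.15 0 1.0" --pt "0 0 0 0 0 0 1.0"

```text
time: 11.18
position: [0.4663, -0.0414, 0.1546]
tool_rot: [-1.17, 1.233, 1.17]
ft_force: [3.0, 0.2, -2.6]
grip_width: 0.203
```

Emit:
jog_arm --pt "0 0 0 0 0.15 0 1.0" --pt "0 0 0 0 0 0 1.0"

```text
time: 11.42
position: [0.4662, -0.0413, 0.155]
tool_rot: [-1.172, 1.231, 1.168]
ft_force: [7.4, -0.4, -3.1]
grip_width: 0.202
```

Emit:
jog_arm --pt "0 0 0 0 0.1 0 1.0" --pt "0 0 0 0 0 0 1.0"

```text
time: 11.68
position: [0.4661, -0.0414, 0.1553]
tool_rot: [-1.173, 1.23, 1.166]
ft_force: [9.5, -0.5, -4.0]
grip_width: 0.202
```

```bash
python3 - <<'E'
from h import *
s=snap('side','s6');print(s['time'],s['position'],s['ft_force'],s['torque'],s['grip_width'])
v=cv2.imread('pics/s6.png')
cv2.imwrite('pics/s6c.png',cv2.resize(v[130:330,200:460],None,fx=3,fy=3,interpolation=2))
E
```

```text
11.675 [ 0.46613808 -0.04135433  0.15525359] [ 9.47891366 -0.48284648 -4.02059086] [-0.00909028 -1.83191406  0.09389853] 0.2024775035255388
```

View pics/s6c.png

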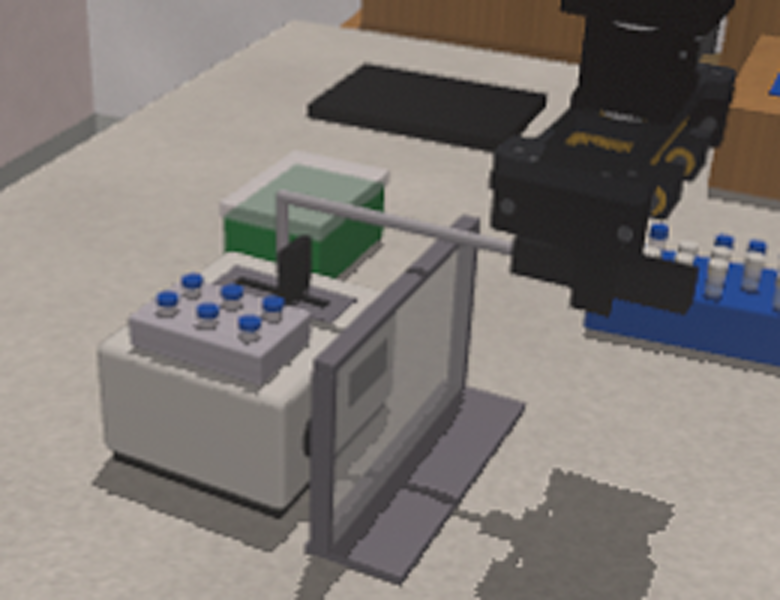

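The paddle is drawn home with the leg against it at (283,245), and the shaft is clear of the shield. I'll add a little load and hold for over a second.

Emit:
jog_arm --pt "0 0 0 0 0.05 0 1.0" --pt "0 0 0 0 0 0 1.0" --pt "0 0 0 0 0 0 1.0" --pt "0 0 0 0 0 0 1.0" --pt "0 0 0 0 0 0 1.0"

```text
time: 12.35
position: [0.4661, -0.0414, 0.1554]
tool_rot: [-1.174, 1.229, 1.165]
ft_force: [11.1, -0.3, -4.9]
grip_width: 0.199
```

Emit:
jog_arm --pt "0 0 0 0 0 0 1.0" --pt "0 0 0 0 0 0 1.0" --pt "0 0 0 0 0 0 1.0" --pt "0 0 0 0 0 0 1.0"

```text
time: 12.85
position: [0.4661, -0.0413, 0.1554]
tool_rot: [-1.174, 1.229, 1.165]
ft_force: [10.2, -0.5, -4.3]
grip_width: 0.2
```

Emit:
jog_arm --pt "0 0 0 0 0 0 1.0" --pt "0 0 0 0 0 0 1.0" --pt "0 0 0 0 0 0 1.0"

```text
time: 13.22
position: [0.4661, -0.0414, 0.1554]
tool_rot: [-1.174, 1.229, 1.165]
ft_force: [10.7, -0.2, -4.8]
grip_width: 0.198
```

Emit:
jog_arm --pt "0 0 0 0 -0.2 0 1.0" --pt "0 0 0 0 -0.3 0 1.0" --pt "0 0 0 0 -0.4 0 1.0" --pt "0 0 0 0 -0.4 0 1.0" --pt "0 0 0 0 0 0 1.0" --pt "0 0 0 -1.5 0 0 1.0" --pt "0 0 0 -2.5 0 0 1.0" --pt "0 0 0 -3.0 0 0 1.0" --pt "0 0 0 -2.5 0 0 1.0" --pt "0 0 0 0 0 0 1.0"

```text
time: 14.48
position: [0.4777, -0.042, 0.2524]
tool_rot: [-1.172, 1.229, 1.167]
ft_force: [0.6, 0.4, -1.7]
grip_width: 0.2
```

```bash
python3 - <<'E'
from h import *
s=snap('top','t7');s=snap('side','s7');print(s['time'],s['position'],s['ft_force'],s['torque'],s['grip_width'])
Rg=R.from_rotvec([-1.17018404,  1.23281554,  1.17060671]).as_matrix()
print(delta([.4340,.2752,.25],Rg))
v=cv2.imread('pics/s7.png')
cv2.imwrite('pics/s7c.png',cv2.resize(v[130:330,200:460],None,fx=3,fy=3,interpolation=2))
v=cv2.imread('pics/t7.png')
cv2.imwrite('pics/t7c.png',cv2.resize(v[130:270,300:440],None,fx=4,fy=4,interpolation=2))
E
```

```text
14.525 [ 0.47674064 -0.04196351  0.25066822] [ 0.02006722 -0.11071786 -1.5594284 ] [ 0.03002399  0.04925554 -0.01487099] 0.2012489165135109
(array([-0.02, -0.02, -0.01]), array([-3.000e-02,  5.860e+00,  3.145e+01]), array([-0.04,  5.87, 31.45]))
```

View pics/s7c.png

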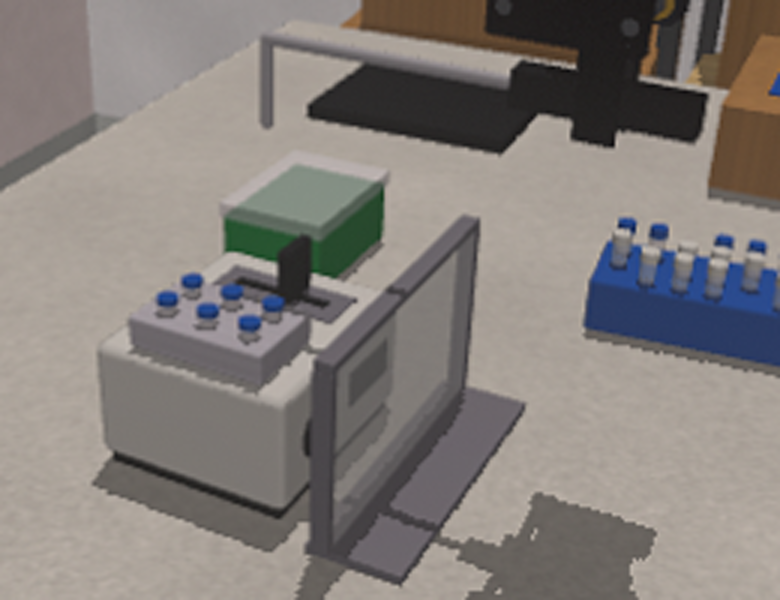

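View pics/t7c.png

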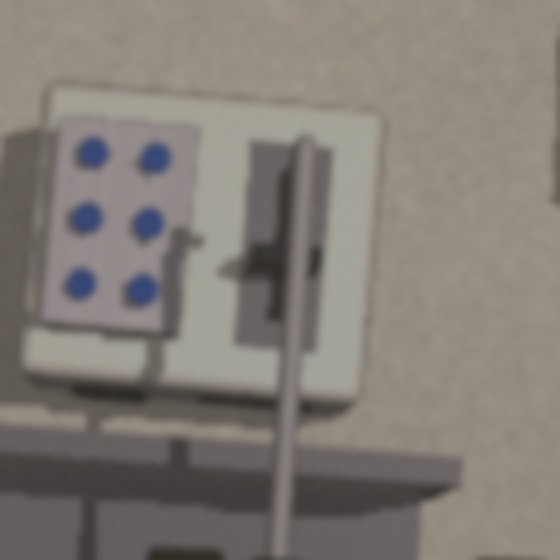

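```bash
python3 - <<'E'
from h import *
np.set_printoptions(precision=4,suppress=True)
t=V('t7');s=V('s7')
st=get_state();p=st['position'];y=np.radians(-3.1);d=np.array([np.cos(y),np.sin(y),0])
b=p+.2*d;print('bend pred',b,t.pix(b),s.pix(b),'tip',s.pix(b-[0,0,.055]))
print('obs bend',(300+306/4,130+142/4),(200+266/3,130+41/3),'tip',(200+266/3,130+126/3))
C0=V('top0').cloud()
C=t.cloud();Z=C[:,:,2];v,u=np.mgrid[0:480,0:640]
m=(u>355)&(u<390)&(v>160)&(v<215)&(Z>.108)&(Z<.14);print('paddle',np.median(C[m],0),m.sum())
E
```

```text
bend pred [ 0.6758 -0.0528  0.2495] [376.7159 167.4038] [289.4843 141.2791] tip [289.5247 171.4033]
obs bend (376.5, 165.5) (288.6666666666667, 143.66666666666666) tip (288.6666666666667, 172.0)
paddle [ 0.6563 -0.0464  0.1223] 73
```

The paddle stays about 27 mm drawn and the rod has not slipped. Now back to the rest.

Emit:
jog_arm --pt "0 0 0 0 0.73 3.92 1.0" --pt "0 0 0 0 0.73 3.92 1.0" --pt "0 0 0 0 0.73 3.92 1.0" --pt "0 0 0 0 0.73 3.92 1.0" --pt "0 0 0 0 0.73 3.92 1.0" --pt "0 0 0 0 0.73 3.92 1.0" --pt "0 0 0 0 0.73 3.92 1.0" --pt "0 0 0 0 0.73 3.92 1.0" --pt "0 0 0 0 0 0 1.0" --pt "0 0 0 0 0 0 1.0"

```text
time: 15.82
position: [0.4343, 0.2732, 0.2484]
tool_rot: [-1.171, 1.236, 1.17]
ft_force: [0.4, -0.1, -0.4]
grip_width: 0.198
```

```bash
python3 - <<'E'
from h import *
Rg=R.from_rotvec([-1.17018404,  1.23281554,  1.17060671]).as_matrix()
s=get_state();print(s['position']);print(delta([.4340,.2752,.13],Rg))
E
```

```text
[0.43430217 0.27324321 0.24841342]
(array([-0.04, -0.16, -0.1 ]), array([11.84,  0.04,  0.19]), array([11.84,  0.02,  0.22]))
```

Emit:
jog_arm --pt "0 0 0 3.0 0 0 1.0" --pt "0 0 0 4.0 0 0 1.0" --pt "0 0 0 3.0 0 0 1.0" --pt "0 0 0 1.8 0 0 1.0" --pt "0 0 0 0 0 0 1.0" --pt "0 0 0 0 0 0 1.0"

```text
time: 16.58
position: [0.4355, 0.2745, 0.1328]
tool_rot: [-1.17, 1.232, 1.169]
ft_force: [-0.4, 0.9, -0.7]
grip_width: 0.199
```

```bash
python3 - <<'E'
from h import *
Rg=R.from_rotvec([-1.17018404,  1.23281554,  1.17060671]).as_matrix()
s=snap('side','s8');print(s['position'],s['ft_force']);print(delta([.4340,.2752,.0907],Rg))
v=cv2.imread('pics/s8.png')
cv2.imwrite('pics/s8c.png',cv2.resize(v[280:480,180:430],None,fx=3,fy=3,interpolation=2))
E
```

```text
[0.43546864 0.27450511 0.13282851] [-0.42689993  0.86364936 -0.70761135]
(array([-0.04,  0.06,  0.1 ]), array([4.23, 0.16, 0.04]), array([4.23, 0.16, 0.03]))
```

View pics/s8c.png

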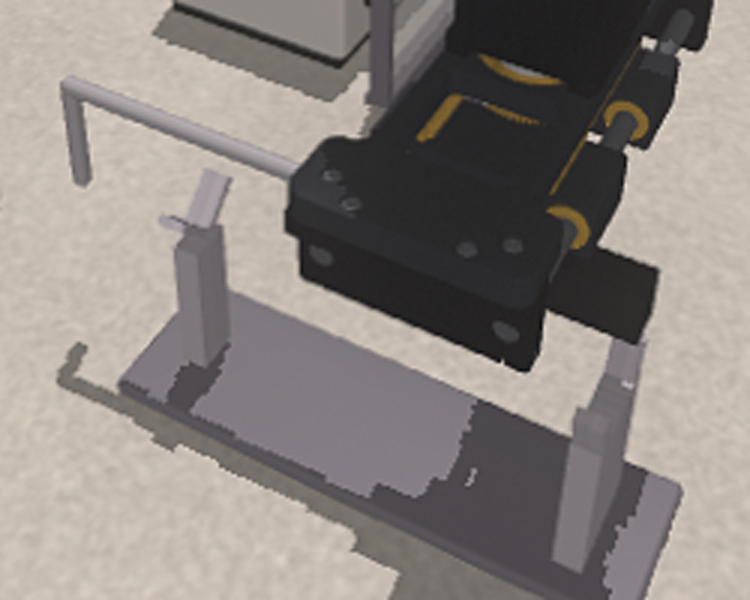

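The rod hangs level above the rest, with the shaft over the V notch (205,200) and the handle over the saddle. I'll lower it in steps.

Emit:
jog_arm --pt "0 0 0 1.2 0.08 0.04 1.0" --pt "0 0 0 1.2 0.08 0 1.0" --pt "0 0 0 0.8 0 0 1.0" --pt "0 0 0 0.5 0 0 1.0" --pt "0 0 0 0 0 0 1.0" --pt "0 0 0 0 0 0 1.0"

```text
time: 17.38
position: [0.4332, 0.275, 0.0948]
tool_rot: [-1.17, 1.233, 1.17]
ft_force: [0.6, -0.4, -0.6]
grip_width: 0.202
```

Emit:
jog_arm --pt "0 0 0 0.2 0 0 1.0" --pt "0 0 0 0.2 0 0 1.0" --pt "0 0 0 0 0 0 1.0"

```text
time: 17.75
position: [0.4332, 0.2752, 0.0908]
tool_rot: [-1.17, 1.232, 1.17]
ft_force: [0.1, 0.6, -0.5]
grip_width: 0.2
```

```bash
python3 - <<'E'
from h import *
Rg=R.from_rotvec([-1.17018404,  1.23281554,  1.17060671]).as_matrix()
s=get_state();print(s['position'],s['ft_force'],s['torque']);print(delta([.4340,.2752,.0907],Rg))
E
```

```text
[0.43320661 0.27520507 0.09079223] [ 0.14528336  0.57616407 -0.45571234] [ 0.17788287 -0.09401963  0.14042638]
(array([0.  , 0.01, 0.03]), array([ 0.01, -0.08,  0.  ]), array([ 0.01, -0.08,  0.  ]))
```

Emit:
jog_arm --pt "0 0 0 0 0 0 2.2" --pt "0 0 0 0 0 0 3.0" --pt "0 0 0 0 0 0 4.5" --pt "0 0 0 0 0 0 5.0" --pt "0 0 0 0 0 0 5.0"

```text
time: 18.38
position: [0.433, 0.2748, 0.0906]
tool_rot: [-1.17, 1.234, 1.17]
ft_force: [0.7, -0.0, -0.1]
grip_width: 0.548
```

Emit:
jog_arm --pt "0 0 0 -1.0 0 0 5.0" --pt "0 0 0 -3.0 0 0 5.0" --pt "0 0 0 -4.0 0 0 5.0" --pt "0 0 0 -4.0 0 0 5.0" --pt "0 0 0 -3.0 0 0 5.0" --pt "0 0 0 0 3 4.0 5.0" --pt "0 0 0 0 3 4.0 5.0" --pt "0 0 0 0 0 4.0 5.0" --pt "0 0 0 0 0 4.0 5.0" --pt "0 0 0 0 0 0 5.0"

```text
time: 19.62
position: [0.38, 0.4407, 0.2407]
tool_rot: [-1.172, 1.231, 1.175]
ft_force: [-0.1, -0.2, -0.4]
grip_width: 0.569
```

```bash
python3 - <<'E'
from h import *
np.set_printoptions(precision=4,suppress=True)
s=snap('side','s9');s=snap('top','t9');print(s['time'],s['position'],s['ft_force'])
a=V('t9').cloud();b=V('top0').cloud()
t=V('t9');g=t.im.max(2).astype(int)
v,u=np.mgrid[0:480,0:640]
for k in('top0','t9'):
    t=V(k);g=t.im.max(2).astype(int);C=t.cloud();Z=C[:,:,2]
    m=((u>160)&(u<195)&(v>280)&(v<362)&(g<50)).astype(np.uint8)
    n,l,st,ce=cv2.connectedComponentsWithStats(m);i=1+np.argmax(st[1:,4])
    q=(u>355)&(u<390)&(v>150)&(v<220)&(Z>.108)&(Z<.14)
    print(k,st[i],ce[i],np.median(C[l==i],0),'paddle',np.median(C[q],0))
A=cv2.imread('pics/side0.png');B=cv2.imread('pics/s9.png')
f=lambda x:cv2.resize(x[315:475,190:410],None,fx=1.8,fy=1.8)
cv2.imwrite('pics/cmp.png',np.vstack([np.hstack([f(A),f(B)]),np.hstack([cv2.resize(cv2.imread('pics/'+k)[100:380,150:536],(396,288)) for k in('top0.png','t9.png')])]))
E
```

```text
19.675 [0.3809 0.4386 0.2407] [ 0.2789 -0.0445  0.2885]
top0 [168 293  16  57 631] [175.7734 320.5198] [0.4339 0.2734 0.1008] paddle [ 0.6833 -0.0525  0.1218]
t9 [170 293  15  57 629] [176.5962 321.3355] [0.4333 0.2721 0.1005] paddle [ 0.6564 -0.0513  0.1223]
```

View pics/cmp.png

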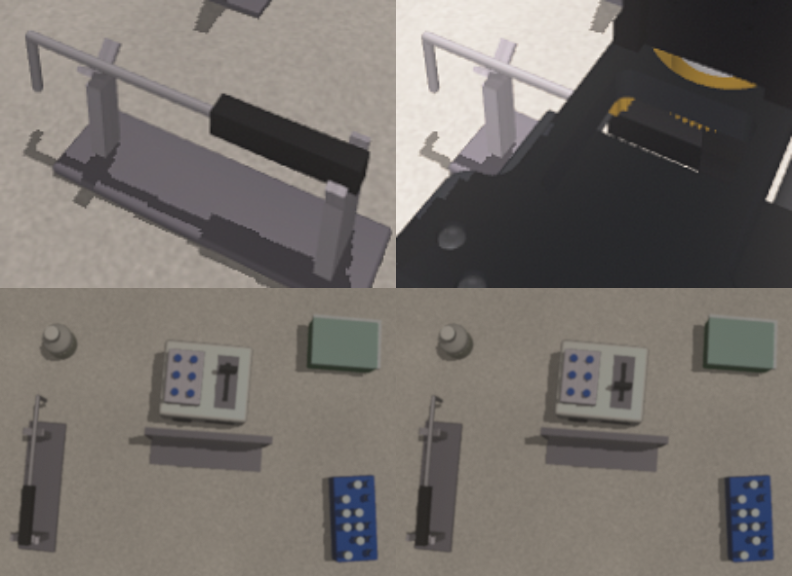

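```bash
python3 -c "
from bench import *
print(close_job())"
```

```text
the job is handed in; nothing more can be done
None
```

I drew the switch home with the bent rod, held it against its stop, laid the rod back in its rest and handed the job in at about 19.7 s. The hand-in reports no verdict, so I can't confirm that the mixer actually started.

- **Switch:** friction while sliding was about 3–4 N, then the force rose sharply at the stop. I held it there at a measured 9.5–11 N for about 1.5 s, well under the 20 N limit. The top camera puts the paddle's total travel at about 27 mm, and it was still there in the last picture.
- **Rod:** in the last top picture it lies in both uprights, with the handle about 1 mm along and 1.3 mm across from where it started. The bend looks unchanged. The gripper hid part of the last side view, so the final check of the handle comes from the top camera alone.
- **Everything else:** the bottle, tip box and tube rack look unmoved in the top pictures, compared by eye only. I saw no sign of the shaft touching the shield. The arm ended clear of everything.
- **Disagreement:** the side camera read heights about 4–8 mm lower than the arm's position and the top camera's depth. I used the arm and depth values.

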